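# Lid the topping pans at the end of the bento line

## Task

The bento line is finished: cover the four topping pans with their lids before they go back into the cold table. Put each lid on the pan of its own shape and size so that it sits fully down on the rim, with the notch of the oblong lid round the handle of the spoon that stands in its pan. Leave the pans standing where they are, and do not shift the squeeze bottle or the stack of foil cups.

Things in the scene. Friction and masses are not known exactly. Their poses are not given: they have to be found in the camera images.
- lid_large_round: Dark grey metal lid, round, 120 mm, 0.15 kg, right way up. Origin: centre of the lower edge of its skirt, a 9 mm deep taper that enters the pan (play 8 mm a side below, 3 at top). Flange 9 to 11.5 mm above origin. Central bright steel knob, 26 mm diameter, gripped 25 to 45 mm above the origin.
- lid_small_round: Dark grey metal lid, round, 92 mm, 0.15 kg, right way up. Origin: centre of the lower edge of its skirt, a 9 mm deep taper that enters the pan (play 8 mm a side below, 3 at top). Flange 9 to 11.5 mm above origin. Central bright steel knob, 26 mm diameter, gripped 25 to 45 mm above the origin.
- lid_square: Dark grey metal lid, square, 108x108 mm, 0.15 kg, right way up. Origin: centre of the lower edge of its skirt, a 9 mm deep taper that enters the pan (play 8 mm a side below, 3 at top). Flange 9 to 11.5 mm above origin. Central steel bridge handle along its y, 60x12 mm (grip along x); bar 35 to 46 mm above origin, open below.
- lid_oblong: Dark grey metal lid, oblong, 92 (x) by 134 (y) mm, 0.15 kg, right way up. Origin: centre of the lower edge of its skirt, a 9 mm deep taper that enters the pan (play 8 mm a side below, 3 at top). Flange 9 to 11.5 mm above origin. Central steel bridge handle along its y, 60x12 mm (grip along x); bar 35 to 46 mm above origin, open below. Spoon notch in the -y end, 18 wide, from 45 mm off centre out.
- pan_large_round: Loose open steel pan of cherry tomatoes, round, mouth 104 mm, rim 116 mm outside, rim 70 mm high, 0.8 kg. Origin: centre of underside. Lid fully down: its origin 61 mm above this one.
- pan_small_round: Loose open steel pan of quail eggs, round, mouth 76 mm, rim 88 mm outside, rim 55 mm high, 0.8 kg. Origin: centre of underside. Lid fully down: its origin 46 mm above this one.
- pan_square: Loose open steel pan of pickled plums, square, mouth 92x92 mm, rim 104x104 mm outside, rim 60 mm high, 0.8 kg. Origin: centre of underside. Lid fully down: its origin 51 mm above this one; any quarter turn fits (yaws start within 0.6 rad of 0).
- pan_oblong: Loose open steel pan of olives, oblong, mouth 76 (x) by 118 (y) mm, rim 88x130 outside, rim 65 mm high, 0.8 kg. Origin: centre of underside. Lid fully down: its origin 56 mm above this one; axes along the pan's, notch at -y (yaws start within 0.6 rad of 0). Fixed spoon: 6 mm handle, mid -y end, 54 mm off centre at the rim, leans out 30 degrees, ends 55 mm above the rim.
- sauce_1: Bystander: loose red squeeze bottle, 54 mm in diameter, 200 mm high, standing to the left of the work. Origin: centre of its underside.
- foil_cups: Bystander: loose stack of white foil baking cups, 60 mm across, 49 mm high, to the right of the work. Origin: centre of its underside.

How it is judged (in metres and radians):
At the end, for the whole second after the job is handed in: Each lid is released and at rest on its own pan: centred within 8 mm, within 3 mm of its seated height, level with the rim within 0.05 rad, the oblong one along its pan with its notch round the spoon; pans upright within 40 mm of where they stood, bystanders within 25 mm (horizontal distance between lid_large_round and pan_large_round below 0.008 m and z of lid_large_round in the frame of pan_large_round between 0.058 and 0.064 m and angle between the z axis of lid_large_round and the z axis of pan_large_round, either way round below 0.05 rad and linear speed of each of lid_large_round, pan_large_round, lid_small_round, pan_small_round, lid_square, pan_square, lid_oblong, pan_oblong below 0.02 m/s and angular speed of each of lid_large_round, lid_small_round, lid_square, lid_oblong below 0.15 rad/s and angle between each of pan_large_round, pan_small_round, pan_square, pan_oblong's own z axis and vertical below 0.05 rad and height (world z) of each of pan_large_round, pan_small_round, pan_square, pan_oblong below 0.005 m and horizontal distance between lid_small_round and pan_small_round below 0.008 m and z of lid_small_round in the frame of pan_small_round between 0.043 and 0.049 m and angle between the z axis of lid_small_round and the z axis of pan_small_round, either way round below 0.05 rad and horizontal distance between lid_square and pan_square below 0.008 m and z of lid_square in the frame of pan_square between 0.048 and 0.054 m and angle between the z axis of lid_square and the z axis of pan_square, either way round below 0.05 rad and horizontal distance between lid_oblong and pan_oblong below 0.008 m and z of lid_oblong in the frame of pan_oblong between 0.053 and 0.059 m and angle between the z axis of lid_oblong and the z axis of pan_oblong, either way round below 0.05 rad and angle between the y axis of lid_oblong and the y axis of pan_oblong, either way round below 0.2 rad); the robot touches nothing.
It fails at once if a pan is shifted more than 40 mm from where it stood (distance of any of pan_large_round, pan_small_round, pan_square, pan_oblong from where it was at the start of the episode above 0.04 m).
It fails at once if the squeeze bottle or the stack of foil cups is shifted more than 25 mm (distance of any of sauce_1, foil_cups from where it was at the start of the episode above 0.025 m).
It also fails if it takes over 112 s, if anything falls off the work surface, if the arm or the gripper's body presses on something with over 40 N, if the wrist force passes 120 N, or if a joint passes its speed limit or range.

## Robot

A 6-joint arm with a two-finger parallel gripper is mounted at the origin on a cart in front of the work surface, level with it; the furniture and walls round the work are solid. World frame = base frame: x ahead of the robot, y to its left, z up, the work surface at z = 0. Lengths are in m, angles in degrees, forces in N, time in s.
With the tool pointing down it reaches from about 0.35 to 0.875 m from the base axis. Payload 4.2 kg.
Tool frame: the origin (TCP) lies midway between the tips of the shut fingers; the grasp point (between the pads) lies 19 mm behind it; z points along the fingers, y is the line along which they close (so a half turn about z gives the same grasp; the last joint's range is limited). The gripper opens to 87 mm and grips with 3 to 60 N. Pads are 19 mm wide; open, the fingers measure 117 mm over their backs; the gripper's body (75 mm by 190 mm) begins 51 mm behind the grasp point.
Start: joints at [-51.303, 22.042, 0.453, 0, -68.411, -14.817], TCP at [0.253, -0.571, 0.223] pointing down, gripper open.
Joint ranges: [-179.83, 179.83], [-69.29, 118.12], [-61.27, 80.66], [-181.25, 117.63], [-171.15, -9.14], [-177.46, 177.46]. Speed limits (degrees/s): [159.86, 159.86, 180, 180, 180, 180].

## Interface

Orientations are given as [roll, pitch, yaw] about the fixed x, y, z axes, in that order (R = Rz(yaw) Ry(pitch) Rx(roll)).
In Python, from workcell import env gives the robot as it stands. The module is installed in compiled form; this text tells all that it offers. Calls block until the motion is done:
- env.goto(position, orientation): joint-space move of the TCP to a pose.
- env.move_straight(position, rotation=None, rate=0.15, force_limit=None): straight line of the TCP; rotation=None keeps the orientation; rate is the mean speed in m/s. With force_limit (N) it stops when the force on the tool has changed by that much, and returns True; else False.
- env.set_joints(angles): joint-space move.
- env.gripper_to(opening, grasp_force=None): opening from 0.0 (shut) to 1.0 (fully open); grasp_force is the grip in N (None keeps the last); returns when the fingers have stopped.
- env.dwell(seconds).
- env.inverse_kinematics(position, orientation): joint angles nearest the present ones, or None.
- env.read_state(): the state.
- env.grab_frame(name): name is "scene" or "top" or "wrist"; returns a dict with "image" (400x640x3 uint8, blue, green, red), "fx", "fy", "cx", "cy" (pixels), "D" ([k1, k2, p1, p2, k3] as OpenCV has them; the pictures are not rectified), "position" and "orientation" of the camera in the world. Camera axes: x right, y up, looking along -z (the intrinsics and any distortion apply to the point x, -y, -z); pixel columns grow to the right and rows downward; lengths in m; the calibration is good to about 2 mm. A picture is of the moment at which its call begins. There is no depth.
A pose or a line that the arm cannot do raises env.Unreachable and nothing moves.
- env.close_job(): hands the job in; it is judged then, once.
Trained networks look in a picture, given as the dict that the camera call returned (one of the last four; its "shot" number tells which), for a name from the list of things; names that differ only in an ending like _2 or _b are one class to them, and where a whole thing is asked for, a point or a joint stands for the part that bears it (a point fixed in the world has none). Each returns a list of dicts, best first, with "score" (0 to 1); they miss things now and then, are a little off and sometimes report something else, mostly with a low value. They report only what shows in the picture. A call takes as long as a camera call.
- env.search_frame(picture, thing): "xyz" ([x, y, z] in m, in world coordinates, good to about 4 mm: the middle of the surface that is visible of it).
- env.trace(picture, thing): "mask" (400x640 bool, what is visible of it).
The state is a dict: "clock": time; "joint_positions": joint angles; "qvel": joint speeds; "joint_torque": joint torques, N m; "position": TCP position; "tool_rot": TCP orientation; "force": force on the tool from outside, world axes, zero at the start; "wrist_torque": the same for the moment, N m; "opening": opening from 0.0 (shut) to 1.0 (fully open); "finger_force": force on a finger pad.
Only numpy, scipy, OpenCV 4.12 (cv2) and the standard library are available. Lean on these libraries where they do the work, as an engineer would, in place of code of your own. Each camera call takes 0.05 s, during which the arm holds its last target. There are 200 camera calls.

## Working session

There is one attempt and no reset: what is moved stays moved. The work goes in short steps, each a Python script; the robot and the scene stay as the last script left them, time stands still between calls to the robot, and variables do not carry over. Pictures are saved under pics/ and viewed, at most 14 in all, crops included, and the job is handed in when it is done.

```bash
mkdir -p pics; python3 - <<'E'
from workcell import env
import cv2,numpy as np
np.set_printoptions(precision=4,suppress=True)
names="lid_large_round lid_small_round lid_square lid_oblong pan_large_round pan_small_round pan_square pan_oblong sauce_1 foil_cups".split()
for c in("top","scene"):
    f=env.grab_frame(c); cv2.imwrite(f"pics/{c}0.png",f["image"])
    print(c,f["fx"],f["cx"],f["cy"],f["D"],f["position"],f["orientation"])
    for n in names:
        print(n,[(np.round(d["xyz"],3).tolist(),round(d["score"],2)) for d in env.search_frame(f,n)[:3]])
print(env.read_state())
E
```

```text
top 378.41004356628247 317.96816778039755 203.04732935866213 [-0.0185  0.      0.      0.      0.    ] [ 0.2546 -0.0199  1.3331] [ 10.9383   1.7605 -91.3695]
lid_large_round [([0.431, -0.335, 0.016], 0.59)]
lid_small_round [([0.44, -0.091, 0.012], 0.63)]
lid_square [([0.442, 0.102, 0.016], 0.87)]
lid_oblong [([0.421, 0.31, 0.009], 0.78)]
pan_large_round [([0.612, -0.282, 0.045], 0.61)]
pan_small_round [([0.622, 0.11, 0.036], 0.63)]
pan_square [([0.619, -0.107, 0.034], 0.77)]
pan_oblong [([0.599, 0.307, 0.041], 0.76), ([0.433, -0.338, 0.012], 0.48)]
sauce_1 [([0.585, 0.527, 0.121], 0.64)]
foil_cups [([0.544, -0.536, 0.029], 0.57), ([0.614, -0.287, 0.041], 0.18)]
scene 475.60165930570366 321.33094799973526 194.1687075279878 [-0.0097  0.      0.      0.      0.    ] [-0.5723 -0.9946  1.0778] [ 55.3885   0.021  -48.9179]
lid_large_round [([0.418, -0.346, 0.012], 0.79)]
lid_small_round [([0.432, -0.098, 0.011], 0.82)]
lid_square [([0.424, -0.344, 0.012], 0.7), ([0.44, 0.096, 0.012], 0.68)]
lid_oblong [([0.429, 0.299, 0.011], 0.56), ([0.525, -0.552, 0.027], 0.4)]
pan_large_round [([0.619, -0.271, 0.055], 0.73)]
pan_small_round [([0.617, 0.103, 0.038], 0.8), ([0.42, -0.344, 0.011], 0.19)]
pan_square [([0.607, -0.11, 0.036], 0.89)]
pan_oblong [([0.582, 0.299, 0.048], 0.75)]
sauce_1 []
foil_cups [([0.524, -0.55, 0.026], 0.56)]
{'clock': 1.1, 'joint_positions': array([-51.3023,  22.0417,   0.4555,  -0.0012, -68.41  , -14.817 ]), 'qvel': array([ 0.0311, -0.0764,  0.0544, -0.0429,  0.0063,  0.0025]), 'joint_torque': array([ -0.0007, -39.0481,  18.7625,   4.2245,   0.0154,  -0.    ]), 'position': array([ 0.2531, -0.5715,  0.2226]), 'tool_rot': array([-179.9966,    0.0021, -156.1198]), 'force': array([ 0.9347, -0.1125, -0.2334]), 'wrist_torque': array([ 0.0534,  0.043 , -0.0089]), 'finger_force': 0.0, 'opening': 1.002632693969744}
```

View pics/top0.png

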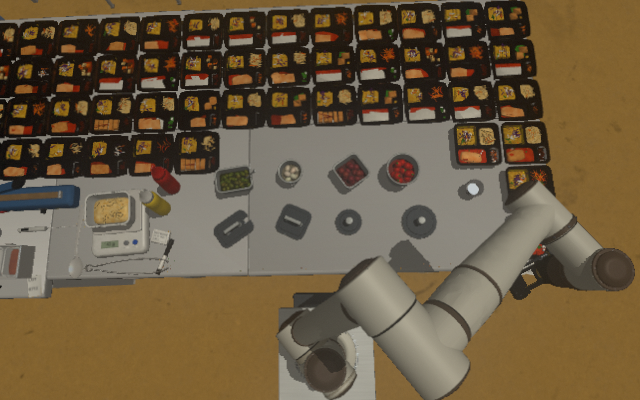

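View pics/scene0.png

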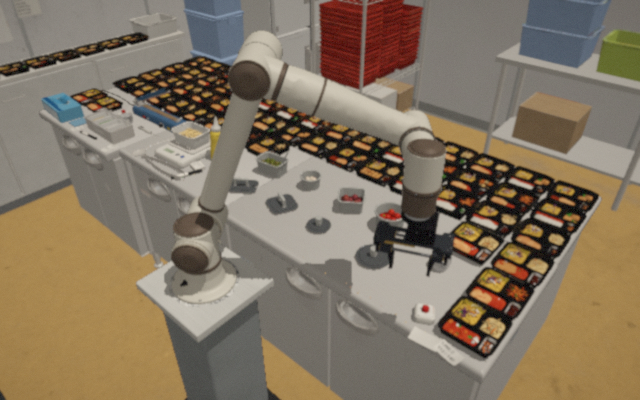

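```bash
python3 - <<'E'
from workcell import env
import cv2,numpy as np
ims=[]
for i,y in enumerate((-.3,-.1,.1,.3)):
    env.goto([.45,y,.36],[180,0,-90]); f=env.grab_frame("wrist")
    print(f["shot"],f["fx"],f["cx"],f["cy"],f["D"],f["position"],f["orientation"],env.read_state()["clock"])
    ims.append(cv2.resize(f["image"],(400,250)))
cv2.imwrite("pics/w1.png",np.vstack([np.hstack(ims[:2]),np.hstack(ims[2:])]))
E
```

```text
3 298.1717721080778 319.1422973174094 199.89975737907912 [-0.04662183  0.          0.          0.          0.        ] [ 0.45025974 -0.37203214  0.5203686 ] [-1.52662277e+01 -4.00383996e-02  1.79893807e+02] 2.5083
4 298.1717721080778 319.1422973174094 199.89975737907912 [-0.04662183  0.          0.          0.          0.        ] [ 0.45074002 -0.17210376  0.52108077] [-1.52180816e+01  2.74111842e-02  1.79939281e+02] 3.375
5 298.1717721080778 319.1422973174094 199.89975737907912 [-0.04662183  0.          0.          0.          0.        ] [0.45088469 0.02770327 0.52104371] [-1.52054516e+01  1.77997019e-02  1.79917489e+02] 4.2417
6 298.1717721080778 319.1422973174094 199.89975737907912 [-0.04662183  0.          0.          0.          0.        ] [0.45083927 0.22737633 0.52128689] [-1.52093496e+01  3.72737630e-02  1.79914821e+02] 5.1083
```

View pics/w1.png

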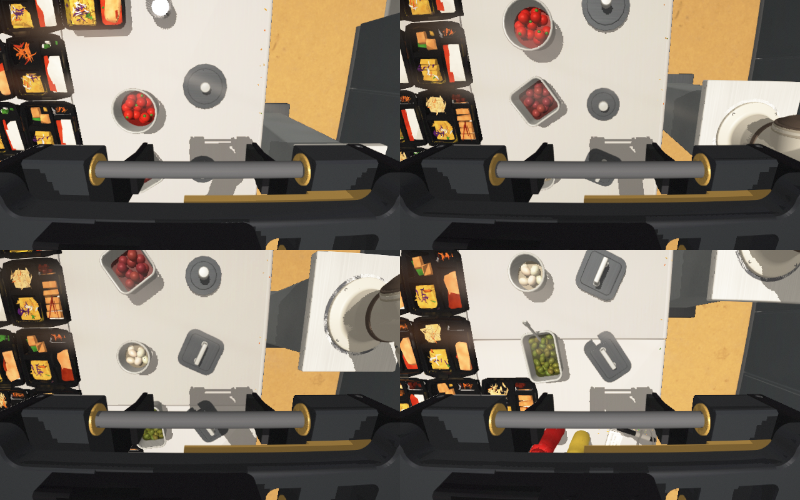

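```bash
cat > h.py <<'E'
from workcell import env
import cv2,numpy as np
from scipy.spatial.transform import Rotation as Ro
np.set_printoptions(precision=4,suppress=True)
def look(x,y,zc=.50):
    env.goto([x,y+.111,zc-.136],[180,15,-90]); env.dwell(.15)
    return env.grab_frame("wrist")
def plane(f,px,z):
    K=np.array([[f["fx"],0,f["cx"]],[0,f["fy"],f["cy"]],[0,0,1]])
    n=cv2.undistortPoints(np.float64(px).reshape(-1,1,2),K,np.float64(f["D"])).reshape(-1,2)
    d=np.c_[n[:,0],-n[:,1],-np.ones(len(n))]@Ro.from_euler("xyz",f["orientation"],degrees=True).as_matrix().T
    p=np.array(f["position"]); return (p+d*((z-p[2])/d[:,2])[:,None])[:,:2]
def measure(f,name,z,near):
    "centre, (w,h), yaw in deg within +-45 of the hull of the mask on plane z"
    best=None
    for t in env.trace(f,name):
        m=cv2.morphologyEx(t["mask"].astype(np.uint8),cv2.MORPH_OPEN,np.ones((9,9)))
        cs=cv2.findContours(m,cv2.RETR_EXTERNAL,cv2.CHAIN_APPROX_NONE)[0]
        if not cs: continue
        P=plane(f,max(cs,key=cv2.contourArea).reshape(-1,2),z)
        (c,s,a)=cv2.minAreaRect((P*1000).astype(np.float32)); c=np.array(c)/1000
        if np.hypot(*(c-near))<.05: best=(P,c,s,a,t["score"]); break
    if not best: return None
    P,c,s,a,sc=best
    if "round" in name:
        c2,r=cv2.minEnclosingCircle((P*1000).astype(np.float32)); return np.array(c2)/1000,c,2*r,sc
    while a>45: a-=90; s=s[::-1]
    while a<-45: a+=90; s=s[::-1]
    return c,np.round(s,1),a,sc
E
python3 - <<'E'
from h import *
I={"pan_large_round":(.615,-.277,.070),"lid_large_round":(.425,-.34,.0115),"lid_small_round":(.436,-.095,.0115),"pan_square":(.613,-.108,.06),
"pan_small_round":(.62,.106,.055),"lid_square":(.441,.099,.0115),"lid_oblong":(.425,.305,.0115),"pan_oblong":(.59,.303,.065)}
ims=[]
for n,(x,y,z) in I.items():
    f=look(x,y); print(n,measure(f,n,z,(x,y)),f["position"],f["orientation"][:2])
    ims.append(f["image"][100:300,220:420])
print(env.read_state()["clock"])
cv2.imwrite("pics/w2.png",np.vstack([np.hstack(ims[:4]),np.hstack(ims[4:])]))
E
```

```text
pan_large_round (array([ 0.6128, -0.2827]), array([ 0.6128, -0.2664]), 116.31256866455078, 0.71) [ 0.616  -0.2757  0.5011] [-30.2438   0.0501]
lid_large_round (array([ 0.4363, -0.3392]), array([ 0.4356, -0.3281]), 119.80038452148438, 0.88) [ 0.4272 -0.3397  0.5002] [-30.2683  -0.013 ]
lid_small_round (array([ 0.4419, -0.0918]), array([ 0.4421, -0.0897]), 92.50193786621094, 0.98) [ 0.4368 -0.0959  0.5007] [-30.2213   0.0068]
pan_square (array([ 0.615 , -0.1056]), array([104.2, 104.6]), 34.661128997802734, 0.77) [ 0.6124 -0.108   0.5024] [-30.2484   0.1555]
pan_small_round (array([0.621 , 0.1085]), array([0.6208, 0.1114]), 87.74658966064453, 0.7) [0.6207 0.1043 0.5013] [-30.2353   0.0631]
lid_square (array([0.4487, 0.1027]), array([109.3, 107.7]), -23.035301208496094, 0.89) [0.4428 0.0993 0.5004] [-30.2059  -0.0041]
lid_oblong (array([0.4283, 0.3162]), array([ 91.2, 132.2]), 35.056514739990234, 0.86) [0.426  0.3035 0.5015] [-30.2776   0.0771]
pan_oblong None [0.5896 0.3031 0.5021] [-30.3048   0.1043]
14.6083
```

View pics/w2.png

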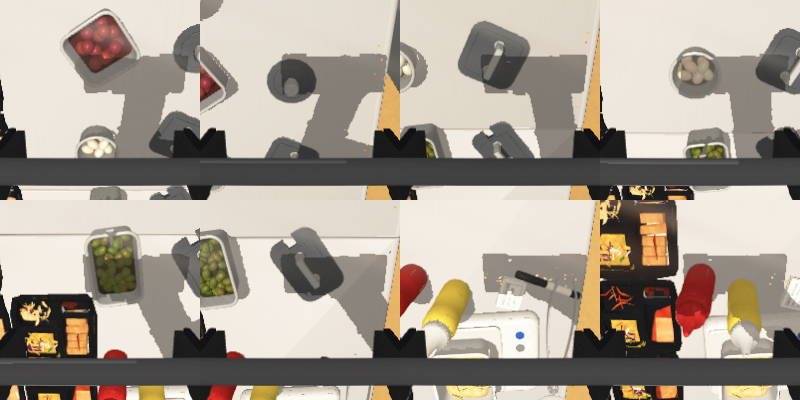

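```bash
sed -i 's/env.goto(.*15,-90\])/env.goto([x,y+.028+.05,zc-.173],[180,-15,-90])/' h.py
python3 - <<'E'
from h import *
I={"pan_oblong":(.592,.306,.065),"lid_oblong":(.428,.316,.0115),"lid_square":(.447,.102,.0115),"pan_small_round":(.62,.108,.055),"pan_square":(.614,-.106,.06),"lid_small_round":(.441,-.092,.0115),
"lid_large_round":(.434,-.339,.0115),"pan_large_round":(.613,-.28,.070)}
ims=[]
for n,(x,y,z) in I.items():
    f=look(x,y); print(n,measure(f,n,z,(x,y)),f["position"],f["orientation"][:2])
    ims.append(f["image"][60:260,220:420])
print(env.read_state()["clock"])
cv2.imwrite("pics/w3.png",np.vstack([np.hstack(ims[:4]),np.hstack(ims[4:])]))
E
```

```text
pan_oblong (array([0.5956, 0.3075]), array([ 87.4, 129.7]), 7.399991035461426, 0.56) [0.5923 0.356  0.5037] [-0.4385  0.2007]
lid_oblong (array([0.428 , 0.3163]), array([ 93.4, 134.4]), 35.0733642578125, 0.67) [0.4296 0.3668 0.501 ] [-0.2384  0.0349]
lid_square (array([0.4474, 0.1025]), array([110.5, 107.2]), -24.709144592285156, 0.72) [0.4481 0.1545 0.5009] [-0.2234  0.0175]
pan_small_round (array([0.6205, 0.1085]), array([0.6207, 0.1091]), 86.71975708007812, 0.9) [0.6197 0.1593 0.5023] [-0.2821  0.0977]
pan_square (array([ 0.6139, -0.1054]), array([103.9, 103.5]), 33.77302932739258, 0.95) [ 0.6152 -0.0534  0.501 ] [-0.243   0.0264]
lid_small_round (array([ 0.4406, -0.0928]), array([ 0.4406, -0.0912]), 91.25198364257812, 0.81) [ 0.4428 -0.0406  0.501 ] [-0.2211  0.0139]
lid_large_round (array([ 0.4355, -0.3395]), array([ 0.4352, -0.3399]), 120.04391479492188, 0.73) [ 0.4352 -0.287   0.5013] [-0.243   0.0479]
pan_large_round (array([ 0.612 , -0.2832]), array([ 0.6118, -0.2829]), 116.44203186035156, 0.63) [ 0.6122 -0.2296  0.5024] [-0.2393  0.1101]
22.675
```

View pics/w3.png

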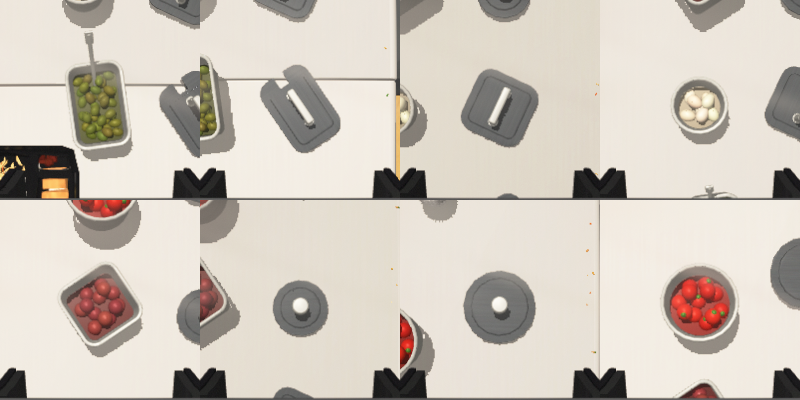

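```bash
cat >> h.py <<'E'
def cover(lid,ly,pan,py,seat,g):
    "lid/pan xy, yaws in deg, seated height, TCP height above lid origin"
    T=lambda a:[180,0,(-90+a+180)%360-180]
    env.gripper_to(1.0); env.goto([*lid,.12],T(ly))
    env.move_straight([*lid,g],rate=.12); env.gripper_to(0,25); s=env.read_state(); print("grip",s["opening"],s["finger_force"],s["position"])
    env.move_straight([*lid,.20],rate=.2); env.goto([*pan,.20],T(py))
    env.move_straight([*pan,seat+g+.02],rate=.15)
    hit=env.move_straight([*pan,seat+g-.001],rate=.03,force_limit=8); s=env.read_state()
    print("down",hit,s["position"]-[*pan,seat+g],s["force"],s["opening"])
    env.gripper_to(.75); env.move_straight([*pan,.22],rate=.2); print("clock",env.read_state()["clock"])
E
python3 - <<'E'
from h import *
cover((.428,.3163),35.1,(.5956,.3075),7.4,.056,.021)
f=look(.5956,.3075); cv2.imwrite("pics/o.png",f["image"][40:260,200:440])
print(measure(f,"lid_oblong",.0675,(.5956,.3075)),measure(f,"pan_oblong",.065,(.5956,.3075)))
E
```

```text
grip 0.13205015127021344 24.970729099586606 [0.4279 0.3162 0.0209]
down True [-0.0003 -0.0003 -0.    ] [0.0126 0.6711 3.5522] 0.13080071312358604
clock 32.3667
(array([0.5957, 0.3077]), array([ 91.7, 132.1]), 6.9709367752075195, 0.88) None
```

View pics/o.png

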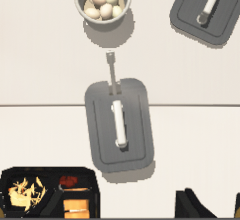

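The oblong lid is centred on its pan, and the spoon handle at about (110, 75) sits in the notch. It touched down at exactly the seated height. The other three come next.

```bash
python3 - <<'E'
from h import *
ims=[]
def chk(n,p,z):
    f=look(*p); ims.append(f["image"][60:260,200:440]); print(n,measure(f,n,z,p))
cover((.4474,.1025),-24.5,(.6139,-.1054),33.9-90,.051,.021); chk("lid_square",(.6139,-.1054),.0625)
cover((.4406,-.0928),0,(.6206,.1085),0,.046,.016); chk("lid_small_round",(.6206,.1085),.0575)
cover((.4354,-.3395),0,(.612,-.283),0,.061,.016); chk("lid_large_round",(.612,-.283),.0725)
env.goto([.35,-.35,.35],[180,0,-90]); f=env.grab_frame("scene")
cv2.imwrite("pics/end.png",np.hstack([*ims]))
cv2.imwrite("pics/end2.png",cv2.resize(f["image"][110:340,220:500],None,fx=2.5,fy=2.5))
E
```

```text
grip 0.1283157369281881 24.994116760790348 [0.4474 0.1025 0.021 ]
down True [-0.0005 -0.     -0.    ] [-0.6766  1.3806  4.536 ] 0.13402938126033356
clock 43.175
lid_square (array([ 0.6138, -0.1054]), array([107.3, 107. ]), 33.95073699951172, 0.62)
grip 0.284996749840596 25.00008543021977 [ 0.4406 -0.0928  0.016 ]
down True [-0.0004 -0.0001 -0.    ] [-0.7635  0.7679  4.4862] 0.2851674402383304
clock 53.5167
lid_small_round (array([0.6202, 0.11  ]), array([0.6204, 0.1094]), 92.20621490478516, 0.8)
grip 0.286846645853464 25.00016354955733 [ 0.4353 -0.3395  0.0159]
down True [-0.0004  0.0002 -0.0001] [0.0015 0.4811 4.2902] 0.2893132763473431
clock 64.4
lid_large_round None
```

View pics/end.png

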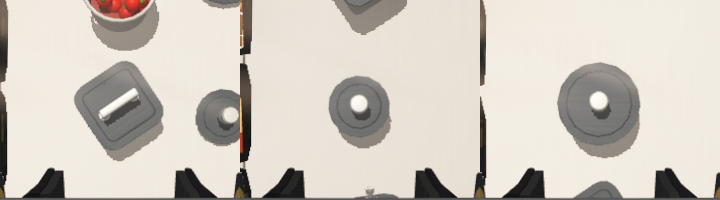

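View pics/end2.png

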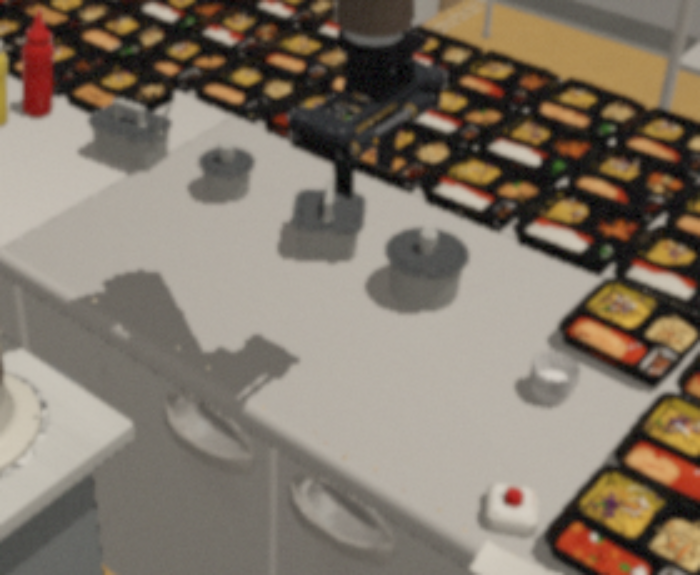

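All four lids sit level on their pans: the square at (118, 105), the small round at (358, 105) and the large round at (598, 103) in the wrist crops. The bottle and the cup stack are where they were.

```bash
python3 -c "
from workcell import env
print(env.close_job())"
```

```text
the job is handed in; nothing more can be done
None
```

All four lids are on their own pans, touched down at seated height with the oblong lid's notch round the spoon handle, and the job is handed in; no verdict came back, and the large round lid's centring was checked only by eye because the network missed it.

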